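# Put the tool drawer back behind the sash

## Task

Close up the salon tool cabinet: lift its sash by the bar handle until the hidden catch holds it up by itself and take your hand off, push the loaded tool drawer fully home past its detent, then lower the sash by its handle until it is fully shut. Never let the sash drop, and leave everything else where it stands.

Things in the scene. Friction and masses are not known exactly. Their poses are not given: they have to be found in the camera images.
- cabinet: white bench-top tool cabinet, clear roof and back, 320 wide (y), 225 deep, 170 high, fixed to the table. Origin: centre of its front face at table height; its x axis points from the front into the cabinet, z up. Two upright posts, 300 high, 36 deep, at its front corners (y = +-130 to 162 mm) guide the sash; nothing joins them above.
- sash (a joint): height of the sash in m: 0 = shut, 0.115 = upper stop. Clear pane 256 x 98 mm, lower edge 62 mm above the table when shut; 0.5 kg, slides down if let go unless parked on the catch hidden in a post. The catch lies anywhere from 0.07 to 0.11: on the way up it resists by some 7 N over 8 mm, then lifts the sash over the next 8 mm; let go just past that, it rests there. A 5 N pull down frees it.
- sash_bar (a point): centre of the sash's handle, a straight square aluminium bar 16 x 16 mm, 140 long along the cabinet's y axis, on two feet (at y = +-64 mm) 35 mm clear above the sash; 205 mm above the table when shut, 12 mm behind the front face. Can be pinched from above, fingers before and behind it. The cabinet's roof behind it is 170 mm high.
- drawer (a joint): how far the drawer is out in m: 0 = fully home; slides along the cabinet's -x axis under the sash. A spring detent in the last 15 mm resists with about 9 N, then draws it in. Its upright tool rack (top 122 mm above the table, 25 to 55 mm behind the drawer's front face) is taller than the slot under the shut sash: it enters only with the sash raised more than 62 mm.
- drawer_pull (a point): centre of the drawer's pull, a round bar 14 mm thick, 130 long along the cabinet's y axis, 45 mm above the table, 40 mm out from the drawer's front (316 wide, 8 to 58 mm high), 58 mm before the cabinet's front face when home; push it along the cabinet's x axis.
- bottle: white bottle, 64 mm wide, 190 high; a bystander, origin at its underside
- jar: squat jar, 72 mm wide, 80 high; a bystander, origin at its underside
- bowl: black tint bowl, 140 mm wide, 60 high; a bystander, origin at its underside
- comb: flat comb, 190 mm long, 6 high; a bystander, origin at its underside
- tin: flat steel tin, 45 x 110 x 35 mm, standing on the cabinet's clear roof; a bystander, origin at its underside
- tint_brush: tint brush lying down, 180 mm long; a bystander, origin at its underside
- clip: black hair clip, 90 mm long, 18 high; a bystander, origin at its underside

How it is judged:
By the outcome, as a careful person would: the job done as asked, in the order asked, and still so for the second after the job is handed in, with the robot touching nothing.
It also fails if it takes over 72 s, if anything falls off the work surface, if the arm or the gripper's body presses on something with over 40 N, if the wrist force passes 120 N, or if a joint passes its speed limit or range.

## Robot

A 6-joint arm with a two-finger parallel gripper is mounted at the origin on the work surface. World frame = base frame: x ahead of the robot, y to its left, z up, the work surface at z = 0. Lengths are in m, angles in rad, forces in N, time in s.
With the tool pointing down it reaches from about 0.375 to 0.9 m from the base axis. Payload 3.1 kg.
Tool frame: the origin (TCP) lies between the finger pads; the fingertips stand 17 mm ahead of it and the grasp point (between the pads) lies 2 mm behind it; z points along the fingers, y is the line along which they close (so a half turn about z gives the same grasp; the last joint's range is limited). The gripper opens to 85 mm and grips with 20 to 120 N. Pads are 22 mm wide; open, the fingers measure 114 mm over their backs; the gripper's body (76 mm by 85 mm) begins 54 mm behind the grasp point. The pads swing forward as they close: fully open they stand 13 mm farther back than shut.
Start: joints at [1.121, 0.527, 1.433, -0, 1.181, -0.178], TCP at [0.168, 0.602, 0.248] pointing down, gripper open.
Joint ranges: [-3.08, 3.08], [-0.75, 2.2], [0.22, 2.44], [-1.43, 4.57], [0, 2.65], [-2.85, 2.85]. Speed limits (rad/s): [2.79, 2.79, 3.14, 3.14, 3.14, 3.14].

## Interface

Orientations are given as a unit quaternion [x, y, z, w].
In Python, from station import sense, vision, order gives the robot as it stands.
- The arm moves only by the shell command python3 -m crank 'ROWS' [OPENING] [FORCE]. ROWS is JSON, a list of rows, each an object with "dp": the shift along the world's x, y, z in units of 30 mm (1.0 is 30 mm), a list of three; "angular": the turn, a rotation vector about the world's x, y, z in degrees, a list of three. In form: [{"dp": [dx, dy, dz], "angular": [ax, ay, az]}, ...]. A call has 1 to 20 rows; each row shifts and turns the commanded pose from where the row before left it; what a row does not reach is not made up. A row lasts 1/10 s, in which the tool goes at most 50 mm and 8.59 degrees, less where a joint would pass 70% of its speed; a pose out of reach is approached as far as the arm can. A call is refused whole if a number of a shift passes 1 or a number of a turn 8.59, either way. A call with a gripper value outside its range is refused whole. OPENING is the closure, from 0 (fully open) to 1 (shut), set as the call begins (- or left out, the last holds). The fingers move at their own pace and stop on an object; FORCE is the grip in N (left out, the last holds). Time passes only in rows, so rows that do not move let the fingers close. It gives the time, the measured TCP pose, the force, the opening and the grip force at its end, in the units of the state.
- sense(): the state, without advancing time (a new reading comes with each control period).
- vision.snapshot(name): name is "side" or "top" or "wrist"; returns a dict with "image" (420x560x3 uint8, blue, green, red), "range_z" (420x560 float32, m along the optical axis (not along the pixel's ray), 0 where there is no reading), "mtx" (3x3 intrinsics, pixels), "pose" (4x4, takes a point from camera to world coordinates); the wrist camera has in their place "mount" (4x4, takes a point from camera to tool coordinates, whose origin is the TCP and whose axes are the flange's). Camera axes: x right, y down, z forward; pixel columns grow to the right and rows downward; lengths in m; the calibration is good to about 2 mm. A picture is of the moment at which its call begins: read the wrist's pose just before it.
- order.sign_off(): hands the job in; it is judged then, once.
The state is a dict: "t": time; "q": joint angles; "qd": joint speeds; "tau": joint torques, N m; "tcp_pos": TCP position; "tool_rot": TCP orientation; "force": force on the tool from outside, world axes, zero at the start; "ft_torque": the same for the moment, N m; "finger_gap": opening from 0.0 (shut) to 1.0 (fully open); "gripper_force": force on a finger pad.
Only numpy, scipy, OpenCV 4.12 (cv2) and the standard library are available. Lean on these libraries where they do the work, as an engineer would, in place of code of your own. Each camera call takes 0.05 s, during which the arm holds its last target. There are 200 camera calls.

## Working session

There is one attempt and no reset: what is moved stays moved. The work goes in short steps, Python scripts to look and compute and a shell command to move; the robot and the scene stay as the last step left them, time stands still between calls to the robot, and variables do not carry over. Pictures are saved under pics/ and viewed, at most 10 in all, crops included, and the job is handed in when it is done.

```bash
mkdir -p pics; ls
python3 - <<'E'
from station import sense, vision
import cv2,numpy as np
s=sense();print(s['t'],s['tcp_pos'],s['tool_rot'],s['force'])
for n in("side","top"):
    d=vision.snapshot(n);cv2.imwrite(f"pics/{n}0.png",d['image']);np.savez(f"pics/{n}0.npz",**d);print(n,d['mtx'].tolist(),d['pose'].round(3).tolist())
E
```

```text
pics
0.0 [0.16746113 0.60143889 0.24733384] [ 1.35474785e-01  9.90780194e-01 -1.04131697e-03 -3.26154184e-04] [ 0.48860031 -0.37596751  0.36510289]
side [[440.39089610090326, 0.0, 287.20375022136176], [0.0, 440.39089610090326, 207.77498219488845], [0.0, 0.0, 1.0]] [[0.799, -0.359, 0.482, 0.087], [-0.6, -0.505, 0.621, -0.589], [0.02, -0.785, -0.619, 0.727], [0.0, 0.0, 0.0, 1.0]]
top [[416.6538887399429, 0.0, 279.69125286318575], [0.0, 416.6538887399429, 209.6130981778041], [0.0, 0.0, 1.0]] [[-0.02, -0.984, 0.18, 0.337], [-1.0, 0.017, -0.021, 0.031], [0.018, -0.18, -0.984, 1.252], [0.0, 0.0, 0.0, 1.0]]
```

```bash
python3 -c "
import cv2;cv2.imwrite('pics/both.png',cv2.resize(cv2.vconcat([cv2.imread('pics/side0.png'),cv2.imread('pics/top0.png')]),(400,600)))"
```

```text
(no output)
```

View pics/side0.png

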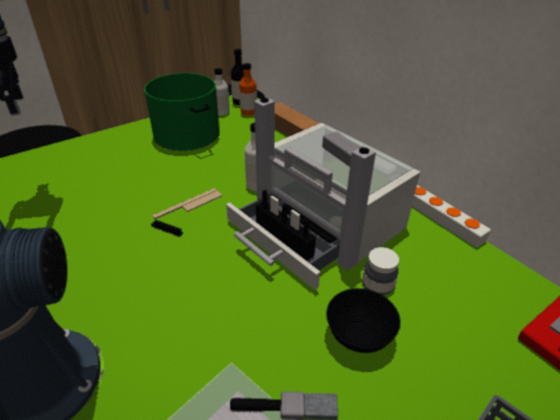

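View pics/top0.png

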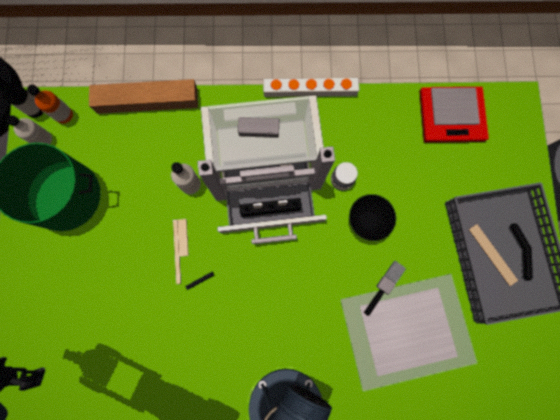

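The side view shows the posts' tops at about (265,101) and (364,152), the sash bar from (285,152) to (330,187), and the pull from (237,233) to (272,260). The top view shows the post tops at (207,167) and (327,155) and the pull from (254,240) to (295,237). The drawer is partly out. Next I'll get positions from the range data.

```bash
cat > h.py <<'E'
import numpy as np,cv2
def cloud(d,pose=None):
    z=d['range_z'];v,u=np.mgrid[:z.shape[0],:z.shape[1]];K=d['mtx']
    p=np.stack([(u-K[0,2])/K[0,0]*z,(v-K[1,2])/K[1,1]*z,z],-1)
    T=d['pose'] if pose is None else pose
    P=p@T[:3,:3].T+T[:3,3];P[z==0]=np.nan;return P
def fit(P,m):
    q=P[m];q=q[np.isfinite(q[:,0])];return len(q),q.mean(0).round(4),np.cov(q.T)
E
python3 - <<'E'
from h import *
R={}
for n in("top","side"):
    P=cloud(np.load(f"pics/{n}0.npz"));z=P[...,2];x=P[...,0];y=P[...,1]
    box=(x>.3)&(x<.8)&(y>-.2)&(y<.35)
    def rep(nm,m):
        m=m&box;k,l,st,c=cv2.connectedComponentsWithStats(m.astype('uint8'))
        for i in range(1,k):
            if st[i,4]>15:
                q=P[l==i];r=cv2.minAreaRect(q[:,:2].astype('float32')*1000);print(n,nm,st[i].tolist(),'mean',q.mean(0).round(4),'rect',np.round(r[0]),np.round(r[1]),round(r[2],1),'z',np.percentile(q[:,2],[5,95]).round(3))
    rep('post',(z>.285)&(z<.32)); rep('bar',(z>.20)&(z<.228)); rep('pull',(z>.035)&(z<.06)&(x<.6)); rep('rack',(z>.09)&(z<.13));
E
```

```text
top post [319, 147, 16, 17, 224] mean [ 0.642 -0.103  0.301] rect [ 644. -104.] [36. 32.] 6.1 z [0.288 0.307]
top post [198, 160, 15, 17, 231] mean [0.6139 0.1849 0.3007] rect [616. 186.] [37. 33.] 4.7 z [0.291 0.306]
top bar [237, 117, 42, 18, 668] mean [0.7562 0.0618 0.2059] rect [758.  62.] [108.  46.] 86.9 z [0.203 0.209]
top bar [315, 158, 15, 15, 54] mean [ 0.6333 -0.0987  0.2149] rect [635. -97.] [45. 22.] 48.8 z [0.202 0.226]
top bar [240, 165, 54, 13, 374] mean [0.6288 0.0408 0.2128] rect [630.  41.] [ 17. 139.] 5.6 z [0.205 0.217]
top bar [205, 169, 13, 17, 51] mean [0.6047 0.1791 0.2138] rect [609. 177.] [21. 45.] 54.0 z [0.201 0.225]
top pull [218, 195, 108, 49, 811] mean [0.5093 0.0334 0.0531] rect [530.  29.] [139. 311.] 0.2 z [0.041 0.059]
top pull [214, 196, 10, 3, 19] mean [0.5984 0.1857 0.0494] rect [599. 185.] [ 2. 29.] 5.5 z [0.037 0.06 ]
top pull [240, 209, 61, 8, 88] mean [0.5499 0.034  0.0473] rect [550.  33.] [  2. 177.] 5.5 z [0.036 0.058]
top rack [171, 164, 25, 24, 215] mean [0.6371 0.269  0.1163] rect [646. 276.] [54. 63.] 32.9 z [0.092 0.129]
top rack [21
[... 1607 characters left out ...]
7. -197.] [49.  7.] 1.3 z [0.051 0.06 ]
side rack [245, 144, 158, 98, 2133] mean [0.6464 0.013  0.1103] rect [637.  65.] [168. 439.] 23.1 z [0.092 0.128]
side rack [263, 190, 5, 13, 60] mean [0.555  0.1004 0.1072] rect [556. 101.] [10. 10.] 41.5 z [0.092 0.12 ]
side rack [271, 196, 8, 15, 94] mean [0.5582 0.0661 0.1063] rect [558.  67.] [ 8. 25.] 13.3 z [0.091 0.12 ]
side rack [282, 203, 6, 14, 76] mean [0.5612 0.0315 0.1077] rect [562.  33.] [12. 12.] 55.5 z [0.091 0.121]
side rack [291, 210, 9, 16, 106] mean [ 0.5647 -0.0029  0.1067] rect [565.  -1.] [ 8. 26.] 11.4 z [0.092 0.12 ]
side rack [303, 218, 7, 14, 70] mean [ 0.5677 -0.0382  0.1085] rect [570. -36.] [15. 11.] 26.6 z [0.092 0.12 ]
```

```bash
python3 -m crank '[{"dp":[0.81,-0.985,1],"angular":[0,0,-3.62]},{"dp":[0.81,-0.985,1],"angular":[0,0,-3.62]},{"dp":[0.81,-0.985,1],"angular":[0,0,-3.62]},{"dp":[0.81,-0.985,1],"angular":[0,0,-3.62]},{"dp":[0.81,-0.985,0],"angular":[0,0,-3.62]},{"dp":[0.81,-0.985,0],"angular":[0,0,-3.62]},{"dp":[0.81,-0.985,0],"angular":[0,0,-3.62]},{"dp":[0.81,-0.985,0],"angular":[0,0,-3.62]},{"dp":[0.81,-0.985,0],"angular":[0,0,-3.62]},{"dp":[0.81,-0.985,0],"angular":[0,0,-3.62]},{"dp":[0.81,-0.985,0],"angular":[0,0,-3.62]},{"dp":[0.81,-0.985,0],"angular":[0,0,-3.62]},{"dp":[0.81,-0.985,0],"angular":[0,0,-3.62]},{"dp":[0.81,-0.985,0],"angular":[0,0,-3.62]},{"dp":[0.81,-0.985,0],"angular":[0,0,-3.62]},{"dp":[0.81,-0.985,0],"angular":[0,0,-3.62]},{"dp":[0.81,-0.985,0],"angular":[0,0,-3.62]},{"dp":[0.81,-0.985,0],"angular":[0,0,-3.62]},{"dp":[0.81,-0.985,0],"angular":[0,0,-3.62]},{"dp":[0,0,0],"angular":[0,0,0]}]' 0 60
cat >> h.py <<'E'
from scipy.spatial.transform import Rotation as Rn
def wrist():
    from station import sense,vision
    s=sense();d=vision.snapshot('wrist');T=np.eye(4);T[:3,:3]=Rn.from_quat(s['tool_rot']).as_matrix();T[:3,3]=s['tcp_pos']
    return s,d,cloud(d,T@d['mount'])
E
python3 - <<'E'
from h import *
s,d,P=wrist();print(s['tcp_pos'],Rn.from_quat(s['tool_rot']).as_matrix().round(3).tolist())
cv2.imwrite('pics/w1.png',d['image'])
x,y,z=P[...,0],P[...,1],P[...,2]
def rep(nm,m):
    k,l,st,c=cv2.connectedComponentsWithStats(m.astype('uint8'))
    for i in range(1,k):
        if st[i,4]>80:
            q=P[l==i];r=cv2.minAreaRect(q[:,:2].astype('float32')*1000);print(nm,st[i].tolist(),np.round(r[0],1),np.round(r[1]),round(r[2],1),'z',np.percentile(q[:,2],[5,50,95]).round(4))
rep('bar',(z>.2)&(z<.225)&(abs(x-.63)<.06));rep('pull',(z>.04)&(z<.062)&(x<.58)&(x>.44))
E
```

```text
t: 2.1
tcp_pos: [0.632, 0.0363, 0.3669]
tool_rot: [0.674, 0.739, -0.001, 0.001]
force: [-0.6, 0.4, -1.2]
finger_gap: 0.997
gripper_force: 0.0
[0.63202281 0.03626923 0.36693757] [[-0.093, 0.996, 0.0], [0.996, 0.093, -0.002], [-0.002, 0.0, -1.0]]
bar [249, 27, 48, 11, 384] [617.8 171. ] [36.  2.] 6.6 z [0.2012 0.2134 0.224 ]
bar [264, 113, 19, 153, 2706] [630.2  41.3] [ 16. 139.] 5.6 z [0.2111 0.213  0.2142]
bar [256, 314, 37, 16, 527] [643.1 -88.7] [36.  4.] 5.4 z [0.2016 0.2133 0.2239]
pull [151, 43, 94, 233, 4497] [519.9  30.6] [314. 120.] 90.0 z [0.0444 0.0545 0.0591]
pull [234, 102, 5, 70, 136] [575.6  79.7] [ 1. 90.] 6.1 z [0.0416 0.0519 0.061 ]
pull [171, 312, 58, 20, 323] [ 538.  -203.7] [21. 88.] 80.1 z [0.0411 0.0561 0.061 ]
```

View pics/w1.png

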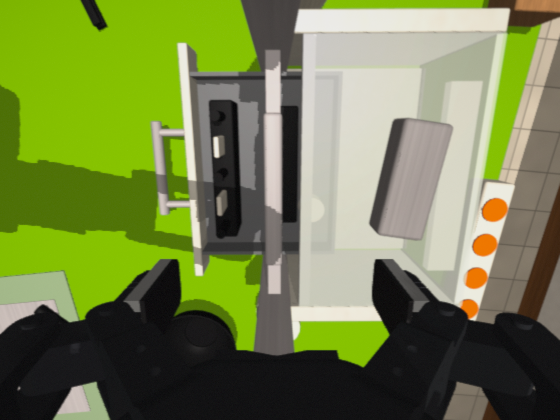

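The wrist view shows the bar from (273,113) to (275,266) and the pull at about (160,168). The gripper is centred over the bar, so I'll descend and grip.

```bash
python3 -m crank '[{"dp":[-0.05,0.15,-0.9],"angular":[0,0,0]},{"dp":[0,0,-0.9],"angular":[0,0,0]},{"dp":[0,0,-0.9],"angular":[0,0,0]},{"dp":[0,0,-0.9],"angular":[0,0,0]},{"dp":[0,0,-0.9],"angular":[0,0,0]},{"dp":[0,0,-0.6],"angular":[0,0,0]},{"dp":[0,0,-0.37],"angular":[0,0,0]},{"dp":[0,0,0],"angular":[0,0,0]}]' 0 60 && python3 -m crank '[{"dp":[0,0,0],"angular":[0,0,0]},{"dp":[0,0,0],"angular":[0,0,0]},{"dp":[0,0,0],"angular":[0,0,0]},{"dp":[0,0,0],"angular":[0,0,0]},{"dp":[0,0,0],"angular":[0,0,0]},{"dp":[0,0,0],"angular":[0,0,0]},{"dp":[0,0,0],"angular":[0,0,0]},{"dp":[0,0,0],"angular":[0,0,0]}]' 1 60
```

```text
t: 2.95
tcp_pos: [0.6263, 0.046, 0.2026]
tool_rot: [0.671, 0.741, -0.001, -0.002]
force: [-0.9, 0.8, -0.6]
finger_gap: 0.998
gripper_force: 0.0
t: 3.75
tcp_pos: [0.6286, 0.0451, 0.205]
tool_rot: [0.671, 0.741, 0.001, 0.001]
force: [-0.7, -0.1, 4.8]
finger_gap: 0.176
gripper_force: 61.4
```

```bash
python3 -m crank '[{"dp":[0,0,0.1],"angular":[0,0,0]},{"dp":[0,0,0.2],"angular":[0,0,0]},{"dp":[0,0,0.2],"angular":[0,0,0]},{"dp":[0,0,0.2],"angular":[0,0,0]},{"dp":[0,0,0.2],"angular":[0,0,0]},{"dp":[0,0,0.2],"angular":[0,0,0]},{"dp":[0,0,0.2],"angular":[0,0,0]},{"dp":[0,0,0.2],"angular":[0,0,0]},{"dp":[0,0,0.2],"angular":[0,0,0]},{"dp":[0,0,0.2],"angular":[0,0,0]},{"dp":[0,0,0.1],"angular":[0,0,0]},{"dp":[0,0,0],"angular":[0,0,0]},{"dp":[0,0,0],"angular":[0,0,0]}]'
for i in 1 2 3 4 ; do python3 -m crank '[{"dp":[0,0,0.1],"angular":[0,0,0]},{"dp":[0,0,0],"angular":[0,0,0]}]' | egrep 'tcp_pos|force: \['; done
```

```text
t: 5.05
tcp_pos: [0.6285, 0.0451, 0.264]
tool_rot: [0.671, 0.741, 0.0, 0.0]
force: [5.5, 0.6, -4.4]
finger_gap: 0.176
gripper_force: 60.3
tcp_pos: [0.6285, 0.0451, 0.267]
force: [5.7, 0.5, -3.9]
tcp_pos: [0.6285, 0.0451, 0.27]
force: [4.7, 1.3, -5.0]
tcp_pos: [0.6285, 0.0451, 0.2729]
force: [5.2, -0.5, -4.3]
tcp_pos: [0.6285, 0.0451, 0.2759]
force: [4.9, 1.0, -4.2]
```

```bash
for i in 1 2 3 4 5; do python3 -m crank '[{"dp":[0,0,0.1],"angular":[0,0,0]},{"dp":[0,0,0],"angular":[0,0,0]}]' | egrep 'tcp_pos|force: \['; done
```

```text
tcp_pos: [0.6285, 0.0451, 0.2777]
force: [6.5, 0.7, -10.9]
tcp_pos: [0.6285, 0.0451, 0.2802]
force: [7.7, 0.7, -10.9]
tcp_pos: [0.6285, 0.0451, 0.2837]
force: [5.9, -0.7, -8.3]
tcp_pos: [0.6285, 0.0451, 0.2876]
force: [5.3, 0.7, -4.5]
tcp_pos: [0.6285, 0.0451, 0.2919]
force: [3.7, -0.3, -0.8]
```

```bash
for i in 1 2 3; do python3 -m crank '[{"dp":[0,0,0.07],"angular":[0,0,0]},{"dp":[0,0,0],"angular":[0,0,0]}]' | egrep 'tcp_pos|force: \['; done
```

```text
tcp_pos: [0.6285, 0.0451, 0.2941]
force: [5.2, 0.0, 0.3]
tcp_pos: [0.6285, 0.0451, 0.2951]
force: [6.0, 0.7, -4.9]
tcp_pos: [0.6285, 0.0451, 0.2969]
force: [7.5, 0.6, -4.8]
```

```bash
for i in 1 2 ; do python3 -m crank '[{"dp":[0,0,-0.04],"angular":[0,0,0]},{"dp":[0,0,0],"angular":[0,0,0]}]' | egrep 'tcp_pos|force: \['; done
```

```text
tcp_pos: [0.6285, 0.0451, 0.2955]
force: [6.5, 0.2, -6.7]
tcp_pos: [0.6285, 0.0451, 0.2944]
force: [7.0, -0.6, -5.6]
```

```bash
for i in 1 2 ; do python3 -m crank '[{"dp":[0,0,-0.04],"angular":[0,0,0]},{"dp":[0,0,0],"angular":[0,0,0]}]' | egrep 'tcp_pos|force: \['; done
```

```text
tcp_pos: [0.6285, 0.0451, 0.294]
force: [5.8, 1.4, -2.6]
tcp_pos: [0.6285, 0.0451, 0.2936]
force: [5.3, 0.8, 4.0]
```

```bash
python3 -m crank '[{"dp":[0,0,0.03],"angular":[0,0,0]},{"dp":[0,0,0],"angular":[0,0,0]}]'|egrep 'tcp_pos|force: \['; python3 -m crank '[{"dp":[0,0,0],"angular":[0,0,0]},{"dp":[0,0,0],"angular":[0,0,0]},{"dp":[0,0,0],"angular":[0,0,0]},{"dp":[0,0,0],"angular":[0,0,0]},{"dp":[0,0,0],"angular":[0,0,0]}]' 0.6
python3 - <<'E'
from h import *
s,d,P=wrist()
x,y,z=P[...,0],P[...,1],P[...,2]
m=(z>.28)&(z<.32)&(abs(x-.63)<.03)&(abs(y-.041)<.08)
print(m.sum(),np.percentile(P[m],[5,50,95],axis=0).round(4)); cv2.imwrite('pics/w2.png',d['image'])
from station import vision
P=cloud(vision.snapshot('side'));x,y,z=P[...,0],P[...,1],P[...,2]
m=(z>.28)&(z<.32)&(abs(x-.63)<.02)&(abs(y-.041)<.075)&(abs(y-.041)>.05)
print(m.sum(),np.percentile(P[m],[5,50,95],axis=0).round(4))
E
```

```text
tcp_pos: [0.6285, 0.0451, 0.294]
force: [5.1, 0.2, 0.6]
t: 8.95
tcp_pos: [0.6275, 0.0451, 0.2934]
tool_rot: [0.671, 0.741, -0.0, -0.0]
force: [0.3, -0.2, -0.8]
finger_gap: 0.4
gripper_force: 0.0
12758 [[0.6085 0.0244 0.2913]
 [0.6276 0.0577 0.302 ]
 [0.6481 0.1055 0.315 ]]
166 [[ 0.6151 -0.0298  0.2815]
 [ 0.6286 -0.0208  0.2936]
 [ 0.6399  0.1058  0.3016]]
```

The sash is parked at about 0.089: the force reads near zero and the bar top stays at 0.302. I'll rise clear, then measure the pull.

```bash
python3 -m crank '[{"dp":[0,0,0.4],"angular":[0,0,0]},{"dp":[0,0,0.8],"angular":[0,0,0]},{"dp":[0,0,0.8],"angular":[0,0,0]},{"dp":[-0.6,-0.06,0.2],"angular":[0,0,0]},{"dp":[-1,-0.1,0],"angular":[0,0,0]},{"dp":[-1,-0.1,0],"angular":[0,0,0]},{"dp":[-1,-0.1,0],"angular":[0,0,0]},{"dp":[-1,-0.1,0],"angular":[0,0,0]},{"dp":[-1,-0.1,0],"angular":[0,0,0]},{"dp":[-0.6,-0.06,0],"angular":[0,0,0]},{"dp":[0,0,0],"angular":[0,0,0]}]' 0.6
python3 - <<'E'
from h import *
s,d,P=wrist();print(s['tcp_pos'],s['force'])
cv2.imwrite('pics/w3.png',d['image'])
c,n=np.cos(np.radians(5.5)),np.sin(np.radians(5.5))
from station import vision
for nm,Q in(('w',P),('top',cloud(vision.snapshot('top'))),('side',cloud(vision.snapshot('side')))):
    a=(Q[...,0]-.630)*c+(Q[...,1]-.041)*n+.012; b=-(Q[...,0]-.630)*n+(Q[...,1]-.041)*c; z=Q[...,2]
    m=(z>.035)&(z<.056)&(a<-.07)&(a>-.2)&(abs(b)<.045)
    if m.sum(): print(nm,m.sum(),'pull a',np.percentile(a[m],[2,10,50,90,98]).round(4))
    m=(z>.05)&(z<.062)&(a<-.05)&(a>-.17)&(abs(b)>.08)&(abs(b)<.15)
    if m.sum(): print(nm,'front a',np.percentile(a[m],[2,10,50,90]).round(4))
    m=(z>.29)&(z<.32)&(abs(a-.012)<.012)&(abs(b)<.07)
    if m.sum(): print(nm,'bar z',np.percentile(z[m],[5,50,95]).round(4))
E
```

```text
t: 10.15
tcp_pos: [0.4399, 0.0267, 0.3607]
tool_rot: [0.672, 0.741, 0.0, 0.0]
force: [0.3, 0.3, 0.3]
finger_gap: 0.4
gripper_force: 0.0
[0.43987673 0.0266802  0.3606806 ] [0.27874942 0.26714318 0.27165894]
w 815 pull a [-0.153  -0.1518 -0.1451 -0.1064 -0.1062]
w front a [-0.1066 -0.106  -0.0989 -0.0665]
w bar z [0.2907 0.2964 0.3024]
top 2 pull a [-0.1518 -0.1516 -0.1504 -0.1491 -0.1489]
top front a [-0.1068 -0.1059 -0.099  -0.0661]
top bar z [0.2946 0.3025 0.3056]
side 489 pull a [-0.1552 -0.1542 -0.109  -0.0707 -0.0701]
side front a [-0.1093 -0.1082 -0.1013 -0.0628]
side bar z [0.2911 0.2999 0.3023]
```

View pics/w3.png

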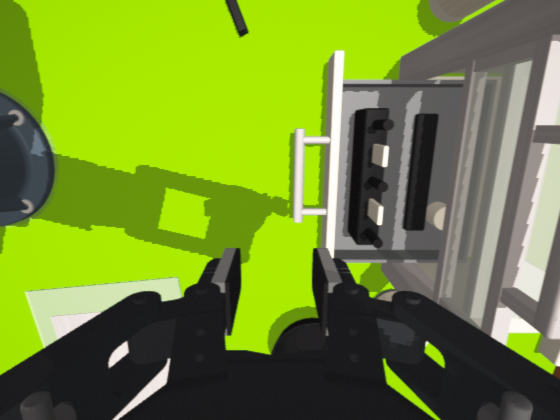

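The wrist view shows the pull at (298,175), with the drawer front at x=337 px. The pull's near face is at a = −0.153, so the drawer is about 88 mm out. I'll go down in front of it with the fingers shut.

```bash
python3 -m crank '[{"dp":[-0.3,-0.16,0],"angular":[0,0,0]},{"dp":[0,0,-0.95],"angular":[0,0,0]},{"dp":[0,0,-0.95],"angular":[0,0,0]},{"dp":[0,0,-0.95],"angular":[0,0,0]},{"dp":[0,0,-0.95],"angular":[0,0,0]},{"dp":[0,0,-0.95],"angular":[0,0,0]},{"dp":[0,0,-0.95],"angular":[0,0,0]},{"dp":[0,0,-0.95],"angular":[0,0,0]},{"dp":[0,0,-0.95],"angular":[0,0,0]},{"dp":[0,0,-0.95],"angular":[0,0,0]},{"dp":[0,0,-0.95],"angular":[0,0,0]},{"dp":[0,0,-0.75],"angular":[0,0,0]},{"dp":[0,0,-0.35],"angular":[0,0,0]},{"dp":[0,0,0],"angular":[0,0,0]}]' 1
for i in 1 2; do python3 -m crank '[{"dp":[0.2,0.019,0],"angular":[0,0,0]},{"dp":[0.2,0.019,0],"angular":[0,0,0]},{"dp":[0.2,0.019,0],"angular":[0,0,0]}]'|egrep 'tcp_pos|force: \['; done
```

```text
t: 11.7
tcp_pos: [0.4327, 0.0216, 0.0403]
tool_rot: [0.671, 0.741, -0.001, -0.001]
force: [-0.8, -0.3, 0.0]
finger_gap: -0.001
gripper_force: 0.0
tcp_pos: [0.4519, 0.0233, 0.0426]
force: [-2.1, -0.7, 1.3]
tcp_pos: [0.4693, 0.0253, 0.0419]
force: [-0.9, -0.9, 0.1]
```

```bash
for i in 1 2 3; do python3 -m crank '[{"dp":[0.2,0.019,0],"angular":[0,0,0]},{"dp":[0.2,0.019,0],"angular":[0,0,0]},{"dp":[0.1,0.01,0],"angular":[0,0,0]}]'|egrep 'tcp_pos|force: \['; done
python3 - <<'E'
from h import *
from station import vision
d=vision.snapshot('side');cv2.imwrite('pics/s2.png',cv2.resize(d['image'][60:340,160:460],None,fx=2,fy=2))
E
```

```text
tcp_pos: [0.4849, 0.0266, 0.0416]
force: [-1.7, -0.3, 0.8]
tcp_pos: [0.4999, 0.028, 0.0415]
force: [-1.6, -0.7, -0.5]
tcp_pos: [0.515, 0.0295, 0.0416]
force: [-2.2, -1.2, 0.0]
```

View pics/s2.png

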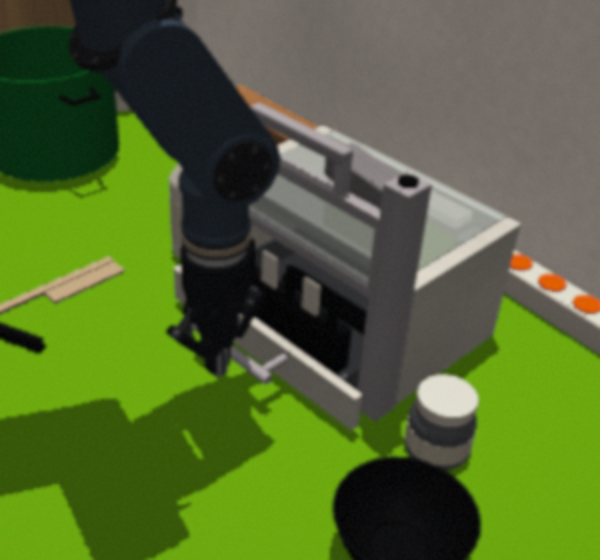

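The side view shows the fingertips at (220,365) against the pull, the drawer nearly in, and the sash still up. I'll push it through the detent.

```bash
for i in 1 2 3 4 5; do python3 -m crank '[{"dp":[0.1,0.01,0],"angular":[0,0,0]},{"dp":[0.1,0.01,0],"angular":[0,0,0]}]'|egrep 'tcp_pos|force: \['; done
```

```text
tcp_pos: [0.5199, 0.0299, 0.0416]
force: [-1.8, -1.5, -0.2]
tcp_pos: [0.5248, 0.0305, 0.0415]
force: [-7.8, -5.4, 5.3]
tcp_pos: [0.5273, 0.0309, 0.0415]
force: [-8.5, -5.5, 6.7]
tcp_pos: [0.5378, 0.0318, 0.0417]
force: [-0.0, 0.4, -0.1]
tcp_pos: [0.5391, 0.0321, 0.0415]
force: [-14.6, -8.5, 13.0]
```

```bash
python3 -m crank '[{"dp":[0.06,0.006,0],"angular":[0,0,0]},{"dp":[0,0,0],"angular":[0,0,0]}]'|egrep 'tcp_pos|force: \['; python3 -m crank '[{"dp":[-0.3,-0.03,0],"angular":[0,0,0]},{"dp":[-0.6,-0.06,0],"angular":[0,0,0]},{"dp":[-0.6,-0.06,0],"angular":[0,0,0]},{"dp":[-0.2,0,0.8],"angular":[0,0,0]},{"dp":[0,0,1],"angular":[0,0,0]},{"dp":[0,0,1],"angular":[0,0,0]},{"dp":[0,0,1],"angular":[0,0,0]},{"dp":[0,0,1],"angular":[0,0,0]},{"dp":[0,0,1],"angular":[0,0,0]},{"dp":[0,0,1],"angular":[0,0,0]},{"dp":[0,0,1],"angular":[0,0,0]},{"dp":[0,0,1],"angular":[0,0,0]},{"dp":[0,0,1],"angular":[0,0,0]},{"dp":[0,0,1],"angular":[0,0,0]},{"dp":[0,0,1],"angular":[0,0,0]},{"dp":[0,0,0],"angular":[0,0,0]}]' 1
python3 - <<'E'
from h import *
s,d,P=wrist();print(s['tcp_pos'])
cv2.imwrite('pics/w4.png',d['image'])
c,n=np.cos(np.radians(5.5)),np.sin(np.radians(5.5))
from station import vision
for nm,Q in(('w',P),('top',cloud(vision.snapshot('top'))),('side',cloud(vision.snapshot('side')))):
    a=(Q[...,0]-.630)*c+(Q[...,1]-.041)*n+.012; b=-(Q[...,0]-.630)*n+(Q[...,1]-.041)*c; z=Q[...,2]
    m=(z>.035)&(z<.056)&(a<-.04)&(a>-.2)&(abs(b)<.045)
    if m.sum(): print(nm,m.sum(),'pull a',np.percentile(a[m],[2,10,50,90,98]).round(4))
    m=(z>.05)&(z<.062)&(a<-.0)&(a>-.17)&(abs(b)>.08)&(abs(b)<.125)
    if m.sum(): print(nm,'front a',np.percentile(a[m],[2,10,50,90]).round(4))
    m=(z>.29)&(z<.32)&(abs(a-.012)<.012)&(abs(b)<.07)
    if m.sum(): print(nm,'bar z',np.percentile(z[m],[5,50,95]).round(4),'centre',np.median(Q[m],0).round(4))
E
```

```text
tcp_pos: [0.5391, 0.0322, 0.0415]
force: [-13.4, -7.8, 11.2]
t: 16.05
tcp_pos: [0.498, 0.0281, 0.4006]
tool_rot: [0.671, 0.741, 0.004, 0.005]
force: [0.1, -0.1, -0.9]
finger_gap: -0.0
gripper_force: 0.0
[0.49801944 0.02811032 0.40060677]
w 550 pull a [-0.064  -0.0632 -0.0581 -0.0523 -0.0509]
w front a [-0.0175 -0.0171 -0.012  -0.0065]
w bar z [0.292  0.3018 0.3032] centre [0.6266 0.0492 0.3018]
top 15 pull a [-0.0642 -0.0639 -0.0613 -0.0552 -0.0521]
side 195 pull a [-0.0667 -0.066  -0.0632 -0.0567 -0.053 ]
side front a [-0.0205 -0.0195 -0.0158 -0.0092]
side bar z [0.291  0.3    0.3025] centre [0.6246 0.033  0.3   ]
```

The drawer is home (pull at −0.058) and the sash is parked. Back to the bar.

```bash
python3 -m crank '[{"dp":[0.9,0.11,0],"angular":[0,0,0]},{"dp":[0.9,0.11,0],"angular":[0,0,0]},{"dp":[0.9,0.11,0],"angular":[0,0,0]},{"dp":[0.9,0.11,0],"angular":[0,0,0]},{"dp":[0.75,0.07,0],"angular":[0,0,0]},{"dp":[0,0,-0.8],"angular":[0,0,0]},{"dp":[0,0,-0.8],"angular":[0,0,0]},{"dp":[0,0,-0.8],"angular":[0,0,0]},{"dp":[0,0,-0.6],"angular":[0,0,0]},{"dp":[0,0,-0.4],"angular":[0,0,0]},{"dp":[0,0,-0.15],"angular":[0,0,0]},{"dp":[0,0,0],"angular":[0,0,0]},{"dp":[0,0,0],"angular":[0,0,0]}]' 0.4; python3 -m crank '[{"dp":[0,0,0],"angular":[0,0,0]},{"dp":[0,0,0],"angular":[0,0,0]},{"dp":[0,0,0],"angular":[0,0,0]},{"dp":[0,0,0],"angular":[0,0,0]},{"dp":[0,0,0],"angular":[0,0,0]},{"dp":[0,0,0],"angular":[0,0,0]}]' 1 60
```

```text
t: 17.5
tcp_pos: [0.6258, 0.0434, 0.2898]
tool_rot: [0.671, 0.741, 0.0, 0.001]
force: [0.1, -0.4, 0.1]
finger_gap: 0.596
gripper_force: 0.0
t: 18.1
tcp_pos: [0.6286, 0.0437, 0.2906]
tool_rot: [0.672, 0.741, 0.003, 0.003]
force: [6.6, 0.7, -0.6]
finger_gap: 0.178
gripper_force: 60.4
```

```bash
for i in 1 2; do python3 -m crank '[{"dp":[0,0,-0.1],"angular":[0,0,0]},{"dp":[0,0,-0.1],"angular":[0,0,0]},{"dp":[0,0,-0.1],"angular":[0,0,0]}]'|egrep 'tcp_pos|force'; done;  python3 -m crank '[{"dp":[0,0,-0.15],"angular":[0,0,0]},{"dp":[0,0,-0.2],"angular":[0,0,0]},{"dp":[0,0,-0.2],"angular":[0,0,0]},{"dp":[0,0,-0.2],"angular":[0,0,0]},{"dp":[0,0,-0.2],"angular":[0,0,0]},{"dp":[0,0,-0.2],"angular":[0,0,0]},{"dp":[0,0,-0.2],"angular":[0,0,0]},{"dp":[0,0,-0.2],"angular":[0,0,0]},{"dp":[0,0,-0.2],"angular":[0,0,0]},{"dp":[0,0,-0.2],"angular":[0,0,0]},{"dp":[0,0,-0.1],"angular":[0,0,0]},{"dp":[0,0,0],"angular":[0,0,0]}]'|egrep 'tcp_pos|force'
```

```text
tcp_pos: [0.6286, 0.0437, 0.2816]
force: [7.5, 1.0, -4.2]
gripper_force: 59.9
tcp_pos: [0.6287, 0.0436, 0.2712]
force: [7.6, 1.1, -4.5]
gripper_force: 60.1
tcp_pos: [0.6287, 0.0436, 0.2095]
force: [7.4, 1.9, -6.6]
gripper_force: 59.8
```

```bash
for i in 1 2 3 4; do python3 -m crank '[{"dp":[0,0,-0.08],"angular":[0,0,0]},{"dp":[0,0,0],"angular":[0,0,0]}]'|egrep 'tcp_pos|force: \['; done
```

```text
tcp_pos: [0.6287, 0.0436, 0.2074]
force: [7.6, 1.1, -6.2]
tcp_pos: [0.6286, 0.0436, 0.205]
force: [7.4, 1.0, -6.8]
tcp_pos: [0.6287, 0.0436, 0.2027]
force: [7.3, 0.5, -5.9]
tcp_pos: [0.6287, 0.0436, 0.2015]
force: [6.6, 2.1, -0.9]
```

```bash
python3 -m crank '[{"dp":[0,0,-0.06],"angular":[0,0,0]},{"dp":[0,0,0],"angular":[0,0,0]}]'|egrep 'tcp_pos|force: \['; python3 -m crank '[{"dp":[0,0,0],"angular":[0,0,0]},{"dp":[0,0,0],"angular":[0,0,0]}]'|egrep 'tcp_pos|force: \['
```

```text
tcp_pos: [0.6287, 0.0436, 0.2015]
force: [3.1, 2.0, 7.4]
tcp_pos: [0.6287, 0.0436, 0.2015]
force: [3.4, 1.1, 7.1]
```

The sash is on its bottom stop. I'll release, rise and check.

```bash
python3 -m crank '[{"dp":[0,0,0],"angular":[0,0,0]},{"dp":[0,0,0],"angular":[0,0,0]},{"dp":[0,0,0],"angular":[0,0,0]},{"dp":[0,0,0],"angular":[0,0,0]},{"dp":[0,0,0],"angular":[0,0,0]}]' 0.6 >/dev/null; python3 -m crank '[{"dp":[0,0,0.4],"angular":[0,0,0]},{"dp":[0,0,0.8],"angular":[0,0,0]},{"dp":[0,0,0.9],"angular":[0,0,0]},{"dp":[0,0,0.9],"angular":[0,0,0]},{"dp":[0,0,0.9],"angular":[0,0,0]},{"dp":[0,0,0.9],"angular":[0,0,0]},{"dp":[0,0,0.9],"angular":[0,0,0]},{"dp":[-0.8,0,0],"angular":[0,0,0]},{"dp":[-0.8,0,0],"angular":[0,0,0]},{"dp":[-0.8,0,0],"angular":[0,0,0]},{"dp":[-0.8,0,0],"angular":[0,0,0]},{"dp":[0,0,0],"angular":[0,0,0]},{"dp":[0,0,0],"angular":[0,0,0]}]'
python3 - <<'E'
from h import *
s,d,P=wrist()
c,n=np.cos(np.radians(5.5)),np.sin(np.radians(5.5))
from station import vision
D=vision.snapshot('side');cv2.imwrite('pics/s3.png',D['image'])
for nm,Q in(('w',P),('side',cloud(D))):
    a=(Q[...,0]-.630)*c+(Q[...,1]-.041)*n+.012; b=-(Q[...,0]-.630)*n+(Q[...,1]-.041)*c; z=Q[...,2]
    m=(z>.035)&(z<.056)&(a<-.04)&(a>-.2)&(abs(b)<.045)
    if m.sum(): print(nm,m.sum(),'pull a',np.percentile(a[m],[2,10,50,90,98]).round(4))
    m=(z>.20)&(z<.32)&(abs(a-.012)<.007)&(abs(b)<.065)
    if m.sum(): print(nm,'bar z',np.percentile(z[m],[5,50,95]).round(4))
E
```

```text
t: 22.9
tcp_pos: [0.5296, 0.0434, 0.3704]
tool_rot: [0.671, 0.741, 0.001, 0.001]
force: [0.1, -0.4, 0.3]
finger_gap: 0.405
gripper_force: 0.0
w 621 pull a [-0.064  -0.0629 -0.0576 -0.0519 -0.0508]
w bar z [0.2118 0.2132 0.2144]
side 193 pull a [-0.0671 -0.066  -0.0631 -0.0563 -0.0529]
side bar z [0.2106 0.2125 0.2143]
```

View pics/s3.png

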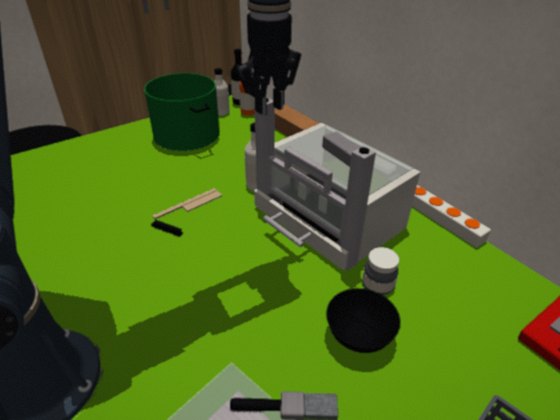

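The side view shows the sash bar shut at (308,170), the drawer home with its pull at (287,229), and the bystanders where they stood. Nothing is touching the gripper.

```bash
python3 -c "
from station import order;print(order.sign_off())"
```

```text
the job is handed in; nothing more can be done
None
```

I handed the job in at about 23 s: the sash was parked on its catch and let go, the drawer was pushed home past its detent, and the sash was lowered by its handle until shut; the last picture shows nothing else moved.

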